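# Put the garlic away in its keeper and close the lid

### The job

Put the garlic bulb that lies near the sink (not the one in the far left corner) into the open terracotta pot, then put the terracotta lid on the pot so that it sits level and fully home, knob up. Leave the lemon beside the garlic where it is.

Things in the scene. Friction and masses are not known exactly. Their poses are not given: they have to be found in the camera images.
- pot_mouth (a point): Centre of the mouth of the open round terracotta pot (garlic keeper with small dark vent spots round its side, loose, 1.5 kg), at the height of its rim. Pot: 95 mm tall, 152 mm outside diameter, wall 6 mm, so the mouth is 140 mm wide; inner floor 87 mm below this point. z points up out of the pot.
- lid_knob (a point): Middle of the knob (upright, 30 mm diameter, grip here) of the loose terracotta lid, about 0.25 kg; z up. Flange 150 mm diameter, 8 mm thick, its top 24 mm and its bottom 32 mm below this point; under it a tapered plug 12 mm deep, 124 to 116 mm diameter, enters the pot's mouth. Lies knob up on the worktop (this point 44 mm up). Seated, this point is 32 mm above the pot's rim.
- garlic_mid (a point): Centre, half-way up, of the loose whitish-pink garlic bulb that lies near the sink, 60 x 57 mm across and 58 mm tall, standing on its root end; roundish, it can be gripped from above across any direction.
- lemon_mid (a point): Centre of the yellow lemon, 71 x 53 x 51 mm, lying beside the garlic (it may be on either side of it). A bystander.
There are look-alikes about, which are no part of the job. Of the things like the part that bears garlic_mid, leave any that is purple; of the rest the larger one is meant.

How it is judged:
By the outcome, as a careful person would: the job done as asked, in the order asked, and still so for the second after the job is handed in, with the robot touching nothing.
It also fails if it takes over 58 s, if anything falls off the work surface, if the arm or the gripper's body presses on something with over 40 N, if the wrist force passes 120 N, or if a joint passes its speed limit or range.

### The arm

A 6-joint arm with a two-finger parallel gripper is mounted at the origin on a cart in front of the work surface, level with it; the furniture and walls round the work are solid. World frame = base frame: x ahead of the robot, y to its left, z up, the work surface at z = 0. Lengths are in mm, angles in rad, forces in N, time in s.
With the tool pointing down it reaches from about 300 to 775 mm from the base axis. Payload 14.6 kg.
Tool frame: the origin (TCP) lies midway between the tips of the shut fingers; the grasp point (between the pads) lies grasp_offset behind it (grasp_offset is the distance from the TCP to the grasp point, in mm); z points along the fingers, y is the line along which they close (so a half turn about z gives the same grasp; the last joint's range is limited). The gripper opens to 94 mm and grips with 3 to 60 N. Pads are 16 mm wide; open, the fingers measure 119 mm over their backs; the gripper's body (75 mm by 177 mm) begins 78 mm behind the grasp point.
Start: joints at [-1.314, 0.3, 1.521, -0, 1.321, -0.067], TCP at [174.987, -521.41, 205.446] pointing down, gripper open.
Joint ranges: [-3.03, 3.03], [-0.79, 2.21], [0.23, 2.52], [-1.04, 4.18], [0, 3.07], [-2.55, 2.55]. Speed limits (rad/s): [2.22, 2.22, 2.57, 3.14, 3.14, 3.14].

### API

Orientations are given as [roll, pitch, yaw] about the fixed x, y, z axes, in that order (R = Rz(yaw) Ry(pitch) Rx(roll)).
In Python, from cell import * gives the robot as it stands. The module is installed in compiled form; this text tells all that it offers.
- The arm moves only by the shell command python3 -m jog 'ROWS' [FORCE]. ROWS is JSON, a list of rows, each a list of 3 entries, a list of its own where there are three numbers: the finger opening in mm, from 0 to 94, then the shift along the tool's x, y, z in units of 50 mm (1.0 is 50 mm), then the turn about the tool's z in units of 180 degrees (1.0 is 180 degrees). In form: [[fingers, [dx, dy, dz], twist], ...]. A call has 1 to 20 rows; each row shifts and turns the commanded pose from where the row before left it, along the tool's axes as they then stand; what a row does not reach is not made up. A row lasts 1/10 s, in which the tool goes at most 50 mm and 8.59 degrees, less where a joint would pass 70% of its speed; a pose out of reach is approached as far as the arm can. A call with a number of a shift or a turn outside -1 to 1 is refused whole. A call with a gripper value outside its range is refused whole. The fingers move at their own pace and stop on an object; FORCE is the grip in N (left out, the last holds). Time passes only in rows, so rows that do not move let the fingers close. It gives the time, the measured TCP pose, the force, the opening and the grip force at its end, in the units of the state.
- read_state(): the state, without advancing time (a new reading comes with each control period).
- camera(name): name is "scene" or "top"; returns the picture (420x560x3 uint8, red, green, blue); there is no depth.
- calibration(name): a dict with "mtx" (3x3 intrinsics, pixels), "cam_to_world" (4x4, takes a point from camera to world coordinates). Camera axes: x right, y down, z forward; pixel columns grow to the right and rows downward; lengths in mm; the calibration is good to about 2 mm. A picture is of the moment at which its call begins. calibration takes no time and is no camera call.
- sign_off(): hands the job in; it is judged then, once.
Trained networks look in the newest picture that a camera, given by its name, has taken for a name from the list of things; names that differ only in an ending like _2 or _b are one class to them, and where a whole thing is asked for, a point or a joint stands for the part that bears it (a point fixed in the world has none). Each returns a list of dicts, best first, with "conf" (0 to 1); they miss things now and then, are a little off and sometimes report something else, mostly with a low value. They report only what shows in the picture. A call takes as long as a camera call. They do not tell look-alikes from the thing itself.
- regions_of(camera, query): "pixels" (420x560 bool, what is visible of it) and "rect" ([centre column, centre row, width, height] in pixels, round what is visible of it).
The state is a dict: "clock": time; "joints": joint angles; "qd": joint speeds; "effort": joint torques, N m; "eef_pos": TCP position; "eef_rot": TCP orientation; "wrist_force": force on the tool from outside, world axes, zero at the start; "moment": the same for the moment, N m; "finger_gap": finger opening in mm; "finger_force": force on a finger pad.
Only numpy, scipy, OpenCV 4.12 (cv2) and the standard library are available. Lean on these libraries where they do the work, as an engineer would, in place of code of your own. Each camera call takes 0.05 s, during which the arm holds its last target. There are 200 camera calls.

## Working session

There is one attempt and no reset: what is moved stays moved. The work goes in short steps, Python scripts to look and compute and a shell command to move; the robot and the scene stay as the last step left them, time stands still between calls to the robot, and variables do not carry over. Pictures are saved under pics/ and viewed, at most 10 in all, crops included, and the job is handed in when it is done.

```bash
mkdir -p pics; cat > h.py <<'E'
from cell import *
import numpy as np, cv2
def px2w(name,u,v,z):
    c=calibration(name);K=np.array(c["mtx"]);T=np.array(c["cam_to_world"])
    d=T[:3,:3]@np.linalg.inv(K)@[u,v,1];o=T[:3,3]
    return o+d*(z-o[2])/d[2]
def w2px(name,p):
    c=calibration(name);K=np.array(c["mtx"]);T=np.linalg.inv(np.array(c["cam_to_world"]))
    q=K@(T[:3,:3]@np.array(p)+T[:3,3]);return q[:2]/q[2]
E
python3 - <<'E'
from h import *
s=read_state();print({k:np.round(v,3).tolist() for k,v in s.items()})
a=[]
for n in("top","scene"):
    im=camera(n);cv2.imwrite(f"pics/{n}0.png",im[:,:,::-1]);
    print(n,np.array(calibration(n)["cam_to_world"])[:3].round(2).tolist())
    for q in("garlic_mid","lemon_mid","pot_mouth","lid_knob"):
        for r in regions_of(n,q): print(n,q,round(r["conf"],2),np.round(r["rect"],1).tolist(),int(r["pixels"].sum()))
E
```

```text
{'clock': 0.0, 'joints': [-1.314, 0.3, 1.522, 0.0, 1.321, -0.067], 'qd': [0.0, 0.002, -0.0, -0.0, 0.001, -0.001], 'effort': [-0.001, -53.181, -35.273, 0.071, 0.024, -0.0], 'eef_pos': [174.925, -521.186, 204.911], 'eef_rot': [-3.141, -0.0, 0.324], 'wrist_force': [-0.154, -0.064, 1.089], 'moment': [0.008, 0.018, 0.017], 'finger_force': 0.0, 'finger_gap': 94.121}
top [[0.02, -0.99, 0.16, 247.68], [-1.0, -0.02, -0.01, 27.57], [0.02, -0.16, -0.99, 1352.2]]
top garlic_mid 0.69 [288.4, 234.3, 17.6, 17.6] 240
top garlic_mid 0.5 [355.2, 226.6, 15.8, 16.8] 238
top garlic_mid 0.42 [393.9, 240.6, 12.8, 14.1] 107
top lemon_mid 0.76 [320.6, 208.9, 25.9, 20.9] 280
top pot_mouth 0.98 [165.4, 217.2, 52.1, 51.7] 2216
top lid_knob 0.6 [241.6, 201.2, 41.0, 43.8] 1711
scene [[0.79, -0.3, 0.54, -118.17], [-0.62, -0.39, 0.68, -720.97], [0.01, -0.87, -0.49, 610.86]]
scene garlic_mid 0.78 [364.2, 320.9, 22.8, 15.5] 243
scene garlic_mid 0.64 [273.9, 239.9, 17.5, 20.6] 267
scene pot_mouth 0.74 [223.3, 180.1, 23.8, 41.2] 957
scene lid_knob 0.96 [271.7, 209.4, 48.4, 27.7] 986
```

View pics/top0.png

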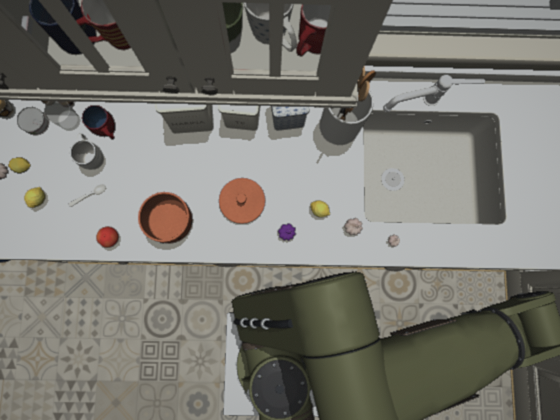

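View pics/scene0.png

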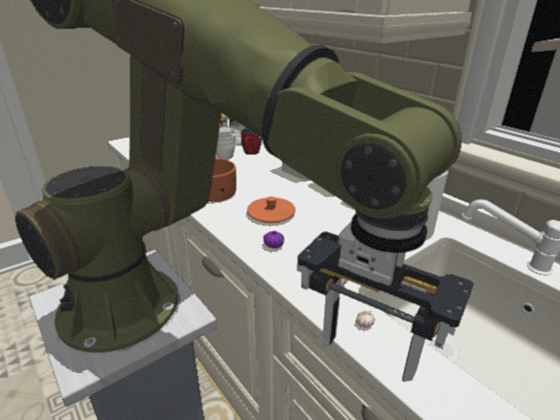

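Top view: the garlic candidates are purple (288,232), pale pink (354,227), a small pale one at the front of the sink (394,241), and a far-left one (2,171). The pot is at (165,217), the lid at (242,201) and the lemon at (320,209). The description (near the sink, larger, not purple) points to (354,227), so I'll check it in a crop.

```bash
python3 - <<'E'
from h import *
im=cv2.imread("pics/top0.png")
cv2.imwrite("pics/crop1.png",cv2.resize(im[185:260,270:410],None,fx=5.5,fy=5.5,interpolation=cv2.INTER_CUBIC))
camera("top")
for q,z in(("garlic_mid",29),("lemon_mid",25),("pot_mouth",95),("lid_knob",12)):
    for r in regions_of("top",q):
        m=r["pixels"].astype(np.uint8);ys,xs=np.nonzero(m)
        c=cv2.findContours(m,cv2.RETR_EXTERNAL,cv2.CHAIN_APPROX_NONE)[0];c=max(c,key=cv2.contourArea)
        w=np.array([px2w("top",*p[0],z)[:2] for p in c]).astype(np.float32)
        (cx,cy),(a,b),t=cv2.minAreaRect(w)
        print(q,round(r["conf"],2),"mean",px2w("top",xs.mean(),ys.mean(),z).round(1),"px",xs.mean().round(1),ys.mean().round(1),"rect",round(cx,1),round(cy,1),round(a),round(b),round(t))
# knob / pot colour checks
print("knob guess", px2w("top",241.5,199,44).round(1))
E
```

```text
garlic_mid 0.78 mean [ 423.1 -234.3   29. ] px 353.6 226.3 rect 423.4 -233.6 51 53 11
garlic_mid 0.49 mean [403.1 -23.4  29. ] px 286.5 231.3 rect 402.6 -23.3 47 47 1
garlic_mid 0.39 mean [ 383.4 -360.4   29. ] px 393.8 239.7 rect 383.3 -360.3 33 32 45
lemon_mid 0.72 mean [ 478.3 -128.1   25. ] px 319.8 208.6 rect 477.0 -127.3 52 60 1
lemon_mid 0.28 mean [498.9 120.4  25. ] px 241.7 200.6 rect 499.6 122.6 145 146 1
pot_mouth 0.89 mean [428.8 342.9  95. ] px 164.7 217.7 rect 428.7 342.0 164 145 47
lid_knob 0.55 mean [502.2 121.3  12. ] px 241.7 200.3 rect 500.7 121.5 149 148 47
knob guess [500.2 119.8  44. ]
```

View pics/crop1.png

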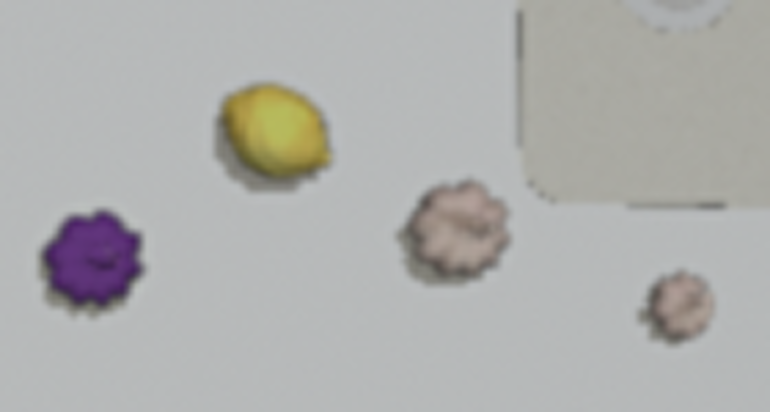

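```bash
python3 - <<'E'
from h import *
import cell
from scipy.optimize import least_squares
print("off",getattr(cell,"grasp_offset",None),[k for k in dir(cell) if not k.startswith("_")])
im=cv2.imread("pics/top0.png");hsv=cv2.cvtColor(im,cv2.COLOR_BGR2HSV)
red=(((hsv[...,0]<14)|(hsv[...,0]>172))&(hsv[...,1]>110)&(hsv[...,2]>40)).astype(np.uint8)
nad=np.array([248,28])
n,l,st,ce=cv2.connectedComponentsWithStats(red)
for nm,(u,v),z,R in(("pot",(165,200),95,76),("lid",(242,210),18,75)):
    k=l[v,u]; print(nm,st[k])
    c=cv2.findContours((l==k).astype(np.uint8),cv2.RETR_EXTERNAL,cv2.CHAIN_APPROX_NONE)[0][0]
    w=np.array([px2w("top",*p[0],z)[:2] for p in c]);c0=w.mean(0)
    d=(c0-nad)/np.linalg.norm(c0-nad)
    f=w[(w-c0)@d>0] if nm=="pot" else w
    r=least_squares(lambda p:np.hypot(*(f-p[:2]).T)-p[2],[*c0,R],loss="soft_l1");print(nm,r.x.round(1))
    r=least_squares(lambda p:np.hypot(*(f-p).T)-R+.5,c0,loss="soft_l1");print(nm,r.x.round(1),"cost",r.cost)
s=cv2.imread("pics/scene0.png");cv2.imwrite("pics/crop2.png",np.hstack([cv2.resize(im[165:255,130:275],None,fx=5,fy=5,interpolation=cv2.INTER_CUBIC)]))
E
```

```text
off 18.8 ['Unreachable', 'calibration', 'camera', 'grasp_offset', 'read_state', 'regions_of', 'sign_off']
pot [ 139  193   53   50 2035]
pot [432.7 347.9  72.1]
pot [430.5 344.2] cost 63.527856765323975
lid [ 219  178   46   45 1576]
lid [501.1 121.3  70.6]
lid [501.3 122.4] cost 376.77173029506866
```

View pics/crop2.png

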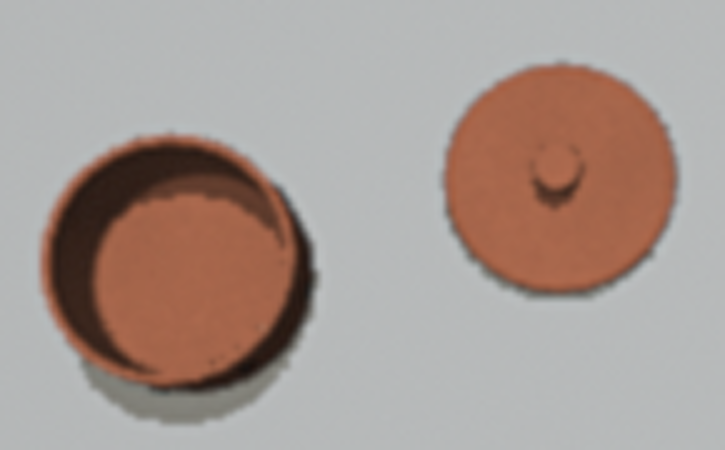

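```bash
python3 - <<'E'
from h import *
o=lambda a,b,x,y:(a+(x+.5)/5-.5,b+(y+.5)/5-.5)
P=lambda x,y,z:px2w("top",*o(130,165,x,y),z).round(1)
print("rim",P(169,261,95),"diam",np.linalg.norm(P(42,261,95)-P(296,261,95)),np.linalg.norm(P(169,135,95)-P(169,387,95)))
print("lid",P(560,178,20),np.linalg.norm(P(444,178,20)-P(677,178,20)))
for z in(50,56,62): print("knob",P(556,165,z))
print("f",calibration("top")["mtx"][0][0])
E
```

```text
rim [431.4 346.9  95. ] diam 150.73397095545522 152.07853234431218
lid [501. 121.  20.] 148.33452059449954
knob [503.5 121.7  50. ]
knob [502.3 121.2  56. ]
knob [501.1 120.8  62. ]
f 424.83005046743637
```

```bash
python3 -m jog '[[94,[0.467,-0.277,0],0],[94,[0.467,-0.277,0],0],[94,[0.467,-0.277,0],0],[94,[0.467,-0.277,0],0],[94,[0.467,-0.277,0],0],[94,[0.467,-0.277,0],0],[94,[0.467,-0.277,0],0],[94,[0.467,-0.277,0],0],[94,[0.467,-0.277,0],0],[94,[0.467,-0.277,0],0],[94,[0.467,-0.277,0],0],[94,[0.467,-0.277,0],0],[94,[0.467,-0.277,0],0],[94,[0.467,-0.277,0],0],[94,[0,0,0],0],[94,[0,0,0],0],[94,[0,0,0],0]]' 20
cat >> h.py <<'E'
def go(x,y,z):
    s=read_state();p=s["eef_pos"];a=s["eef_rot"][2];d=np.array([x,y,z])-p
    print("pos",p.round(1),"rot",np.round(s["eef_rot"],3),"tool units",np.round([(d[0]*np.cos(a)+d[1]*np.sin(a))/50,(d[0]*np.sin(a)-d[1]*np.cos(a))/50,-d[2]/50],3),"F",np.round(s["wrist_force"],1),s["finger_gap"],s["finger_force"],s["clock"])
E
python3 -c "
from h import *
go(423,-233.5,11)"
```

```text
clock: 2.45
eef_pos: [422.7, -234.1, 205.4]
eef_rot: [3.142, 0.0, 0.323]
wrist_force: [-0.1, -0.6, -0.7]
finger_gap: 94.2
finger_force: 0.0
pos [ 422.7 -234.1  205.4] rot [3.142 0.    0.323] tool units [ 0.009 -0.011  3.889] F [-0.1 -0.6 -0.7] 94.23496724021368 0.0 2.45
```

```bash
python3 -m jog '[[94,[0,0,0.5],0],[94,[0,0,0.5],0],[94,[0,0,0.5],0],[94,[0,0,0.5],0],[94,[0,0,0.5],0],[94,[0,0,0.5],0],[94,[0,0,0.4],0],[94,[0,0,0.3],0],[94,[0,0,0.19],0],[94,[0,0,0],0],[94,[0,0,0],0],[40,[0,0,0],0],[40,[0,0,0],0],[40,[0,0,0],0],[40,[0,0,0],0],[40,[0,0,0],0],[40,[0,0,0],0],[40,[0,0,0],0],[40,[0,0,0],0],[40,[0,0,0],0]]' 20
```

```text
clock: 4.45
eef_pos: [423.2, -233.5, 11.0]
eef_rot: [-3.142, -0.0, 0.324]
wrist_force: [-0.3, 2.8, 4.1]
finger_gap: 57.2
finger_force: 19.9
```

```bash
python3 -m jog '[[40,[0,0,-0.2],0],[40,[0,0,-0.4],0],[40,[0,0,-0.6],0],[40,[0,0,-0.6],0],[40,[0,0,-0.6],0],[40,[0,0,-0.6],0],[40,[0,0,-0.6],0],[40,[0,0,-0.4],0],[40,[0,0,0],0]]' 20
python3 -m jog '[[40,[0.107,-0.304,0],0],[40,[0.214,-0.608,0],0],[40,[0.214,-0.608,0],0],[40,[0.214,-0.608,0],0],[40,[0.214,-0.608,0],0],[40,[0.214,-0.608,0],0],[40,[0.214,-0.608,0],0],[40,[0.214,-0.608,0],0],[40,[0.214,-0.608,0],0],[40,[0.214,-0.608,0],0],[40,[0.214,-0.608,0],0],[40,[0.214,-0.608,0],0],[40,[0.214,-0.608,0],0],[40,[0.214,-0.608,0],0],[40,[0.214,-0.608,0],0],[40,[0.214,-0.608,0],0],[40,[0.214,-0.608,0],0],[40,[0.214,-0.608,0],0],[40,[0.107,-0.304,0],0],[40,[0,0,0],0]]'
python3 -m jog '[[40,[0,0,0],0],[40,[0,0,0],0]]'
python3 -c "
from h import *
go(431.3,346.7,24)
cv2.imwrite('pics/top1.png',camera('top')[165:345,100:380,::-1]);cv2.imwrite('pics/s1.png',camera('scene')[:,:,::-1])"
```

```text
clock: 5.35
eef_pos: [423.9, -234.1, 213.9]
eef_rot: [3.138, -0.003, 0.324]
wrist_force: [-0.3, 0.2, -0.3]
finger_gap: 56.6
finger_force: 19.9
clock: 7.35
eef_pos: [430.6, 347.7, 209.6]
eef_rot: [3.141, 0.002, 0.326]
wrist_force: [1.4, 0.1, -0.5]
finger_gap: 56.8
finger_force: 19.9
clock: 7.55
eef_pos: [431.7, 345.4, 210.8]
eef_rot: [3.141, 0.0, 0.323]
wrist_force: [0.7, 0.0, -0.1]
finger_gap: 57.0
finger_force: 19.9
pos [431.7 345.4 210.8] rot [3.141 0.    0.323] tool units [ 1.000e-03 -2.700e-02  3.736e+00] F [ 0.7  0.  -0.1] 56.988781822724555 19.897158472740557 7.55
```

View pics/s1.png

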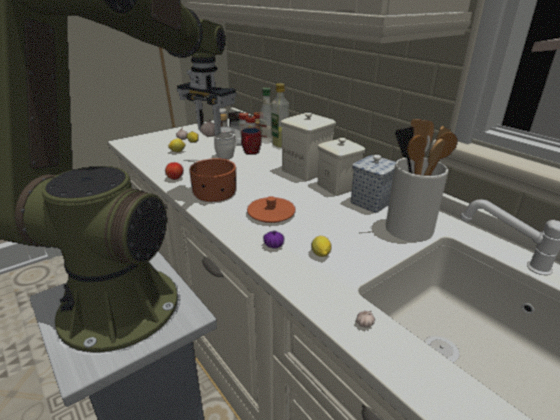

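The scene view shows the garlic held at (208,128) above the pot, whose mouth is around (214,170). The lid knob is at (271,202), and the lemon at (321,246) hasn't moved. Next I'll cross-check the pot and lid positions in this second view.

```bash
python3 - <<'E'
from h import *
t=np.linspace(0,2*np.pi,200)
im=cv2.imread("pics/s1.png")
for c,R,z in(((431.3,346.7),76,95),((431.3,346.7),76,0),((501.3,121.3),75,20),((501.3,121.3),75,12)):
    q=np.array([w2px("scene",[c[0]+R*np.cos(a),c[1]+R*np.sin(a),z]) for a in t]);print(c,z,q.min(0).round(1),q.max(0).round(1))
    cv2.polylines(im,[(q*16).round().astype(np.int32)],True,(0,255,0),1,shift=4)
q=w2px("scene",[501.3,121.3,56]);print("knobtop",q)
cv2.imwrite("pics/crop3.png",cv2.resize(im[140:240,170:310],None,fx=5.5,fy=5.5,interpolation=cv2.INTER_NEAREST))
E
```

```text
(431.3, 346.7) 95 [188.  158.1] [235.3 176.9]
(431.3, 346.7) 0 [191.1 183. ] [236.7 203.8]
(501.3, 121.3) 20 [245.9 196.1] [295.  220.3]
(501.3, 121.3) 12 [246.  198.3] [295.  222.7]
knobtop [270.38755496 197.1781943 ]
```

View pics/crop3.png

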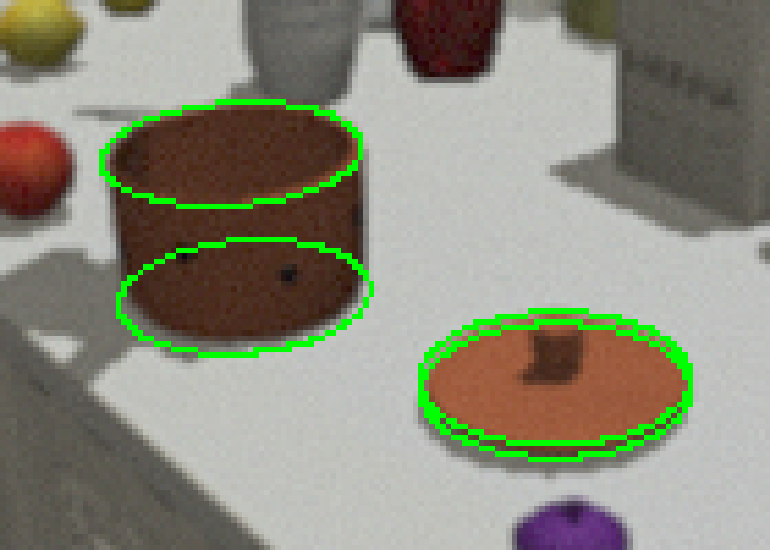

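Both outlines agree with the picture to within a pixel or so, about 2–3 mm, and the plug has 8 mm of play. Lowering the garlic into the pot now.

```bash
python3 -m jog '[[40,[0,-0.01,0.4],0],[40,[0,0,0.4],0],[40,[0,0,0.4],0],[40,[0,0,0.4],0],[40,[0,0,0.4],0],[40,[0,0,0.4],0],[40,[0,0,0.4],0],[40,[0,0,0.3],0],[40,[0,0,0.3],0],[40,[0,0,0.2],0],[40,[0,0,0.15],0],[40,[0,0,0.02],0],[40,[0,0,0],0],[40,[0,0,0],0]]'
```

```text
clock: 9.05
eef_pos: [431.8, 347.2, 23.1]
eef_rot: [-3.141, -0.001, 0.324]
wrist_force: [0.9, -0.0, -0.3]
finger_gap: 56.9
finger_force: 19.9
```

```bash
python3 -m jog '[[40,[0,0,0.06],0],[40,[0,0,0],0],[66,[0,0,0],0],[66,[0,0,0],0],[78,[0,0,0],0],[78,[0,0,0],0],[78,[0,0,0],0],[78,[0,0,-0.1],0],[78,[0,0,-0.3],0],[78,[0,0,-0.5],0],[78,[0,0,-0.5],0],[78,[0,0,-0.5],0],[78,[0,0,-0.5],0],[78,[0,0,-0.5],0],[78,[0,0,-0.4],0],[78,[0,0,0],0],[78,[0,0,0],0]]'
python3 -c "
from h import *
go(501.3,121.3,25)"
```

```text
clock: 10.75
eef_pos: [431.4, 346.9, 184.8]
eef_rot: [-3.141, -0.001, 0.324]
wrist_force: [0.1, -0.0, -0.2]
finger_gap: 78.0
finger_force: 0.0
pos [431.4 346.9 184.8] rot [-3.141e+00 -1.000e-03  3.240e-01] tool units [-0.111  4.722  3.195] F [ 0.1 -0.  -0.2] 77.97858827696956 0.0 10.75
```

```bash
python3 -m jog '[[70,[-0.006,0.236,0],0],[70,[-0.011,0.472,0],0],[70,[-0.011,0.472,0],0],[70,[-0.011,0.472,0],0],[70,[-0.011,0.472,0],0],[70,[-0.011,0.472,0],0],[70,[-0.011,0.472,0],0],[70,[-0.011,0.472,0],0],[70,[-0.011,0.472,0],0],[70,[-0.011,0.472,0],0],[70,[-0.006,0.236,0],0],[70,[0,0,0],0],[70,[0,0,0],0],[70,[0,0,0],0]]'
python3 - <<'E'
from h import *
go(501.3,121.3,27)
for n in("top","scene"):
    im=camera(n)
    if n=="top":cv2.imwrite("pics/top2.png",cv2.resize(im[165:265,110:380,::-1],None,fx=2.9,fy=2.9,interpolation=cv2.INTER_CUBIC))
E
```

```text
clock: 12.15
eef_pos: [501.1, 122.2, 184.3]
eef_rot: [-3.141, 0.0, 0.325]
wrist_force: [-0.2, 0.5, 0.3]
finger_gap: 69.8
finger_force: 0.0
pos [501.1 122.2 184.3] rot [-3.141  0.     0.325] tool units [-1.000e-03  1.800e-02  3.145e+00] F [-0.2  0.5  0.3] 69.83423368802897 0.0 12.15
```

View pics/top2.png

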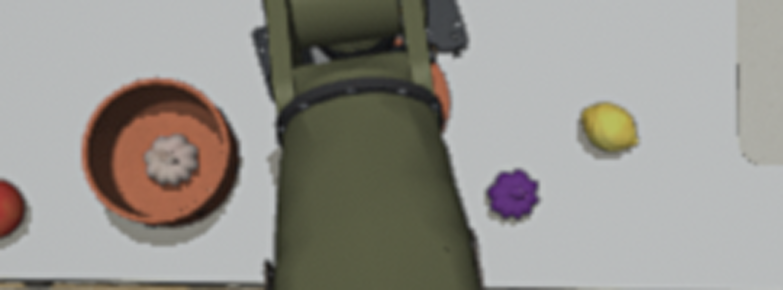

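The garlic is in the pot at (171,160) of the crop, and the pot rim (centre about 158,152) hasn't moved. The lemon is undisturbed. Now gripping the lid.

```bash
python3 -m jog '[[70,[0,0.01,0.3],0],[70,[0,0,0.5],0],[70,[0,0,0.5],0],[70,[0,0,0.5],0],[70,[0,0,0.5],0],[70,[0,0,0.4],0],[70,[0,0,0.25],0],[70,[0,0,0.15],0],[70,[0,0,0.05],0],[70,[0,0,0],0],[70,[0,0,0],0],[15,[0,0,0],0],[15,[0,0,0],0],[15,[0,0,0],0],[15,[0,0,0],0],[15,[0,0,0],0],[15,[0,0,0],0],[15,[0,0,0],0],[15,[0,0,0],0],[15,[0,0,0],0]]' 35
python3 -c "
from h import *
go(431.5,346.7,170)"
```

```text
clock: 14.25
eef_pos: [501.5, 121.0, 27.0]
eef_rot: [-3.142, 0.0, 0.324]
wrist_force: [-1.1, 0.4, 0.7]
finger_gap: 28.7
finger_force: 35.0
pos [501.5 121.   27. ] rot [-3.142  0.     0.324] tool units [ 0.109 -4.725 -2.861] F [-1.1  0.4  0.7] 28.721736116714098 35.00025187153369 14.25
```

```bash
python3 -m jog '[[15,[0,0,-0.1],0],[15,[0,0,-0.3],0],[15,[0,0,-0.5],0],[15,[0,0,-0.5],0],[15,[0,0,-0.5],0],[15,[0,0,-0.5],0],[15,[0,0,-0.4],0],[15,[0,0,-0.2],0],[15,[0,0,0],0]]'
python3 -m jog '[[15,[0.004,-0.2,0],0],[15,[0.009,-0.394,0],0],[15,[0.009,-0.394,0],0],[15,[0.009,-0.394,0],0],[15,[0.009,-0.394,0],0],[15,[0.009,-0.394,0],0],[15,[0.009,-0.394,0],0],[15,[0.009,-0.394,0],0],[15,[0.009,-0.394,0],0],[15,[0.009,-0.394,0],0],[15,[0.009,-0.394,0],0],[15,[0.009,-0.394,0],0],[15,[0.004,-0.2,0],0],[15,[0,0,0],0],[15,[0,0,0],0],[15,[0,0,0],0]]'
python3 - <<'E'
from h import *
go(431.5,346.7,110)
t=np.linspace(0,2*np.pi,200)
z=read_state()["eef_pos"]
im=camera("scene")[:,:,::-1].copy()
for R,zz in((76,95),):
    q=np.array([w2px("scene",[431.5+R*np.cos(a),346.7+R*np.sin(a),zz]) for a in t])
    cv2.polylines(im,[(q*16).round().astype(np.int32)],True,(0,255,0),1,shift=4)
q=np.array([w2px("scene",[z[0]+75*np.cos(a),z[1]+75*np.sin(a),z[2]-7]) for a in t])
cv2.polylines(im,[(q*16).round().astype(np.int32)],True,(255,255,0),1,shift=4)
cv2.imwrite("pics/s3.png",cv2.resize(im[80:210,150:300],None,fx=4.5,fy=4.5,interpolation=cv2.INTER_NEAREST))
E
```

```text
clock: 15.15
eef_pos: [501.9, 121.0, 177.9]
eef_rot: [3.141, -0.002, 0.324]
wrist_force: [0.1, -0.3, -2.1]
finger_gap: 28.6
finger_force: 35.0
clock: 16.75
eef_pos: [431.5, 346.4, 176.7]
eef_rot: [3.141, 0.0, 0.323]
wrist_force: [0.1, -0.2, -2.8]
finger_gap: 29.1
finger_force: 35.0
pos [431.5 346.4 176.7] rot [3.141 0.    0.323] tool units [ 0.002 -0.006  1.335] F [ 0.1 -0.2 -2.8] 29.050924249696514 34.99940893496387 16.75
```

View pics/s3.png

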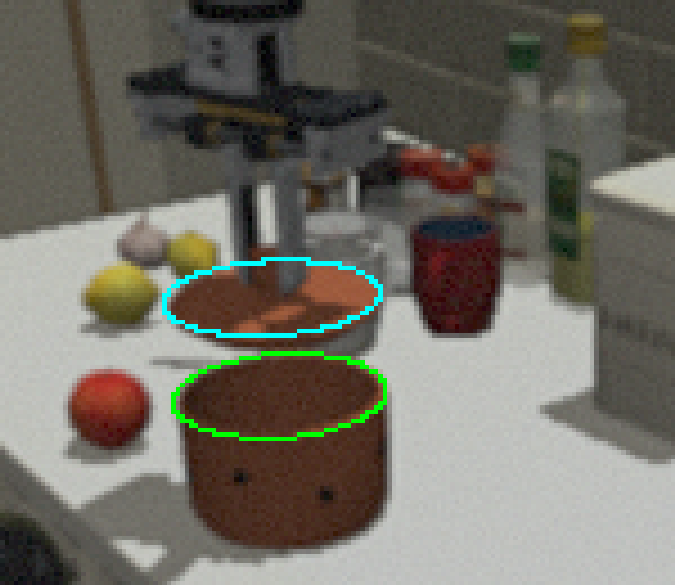

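Scene crop: the lid is held level at (273,300) directly above the pot mouth at (283,395). I'll shift about 1 mm towards image right, then lower in two stages.

```bash
python3 -m jog '[[15,[0.014,0.02,0.1],0],[15,[0,0,0.2],0],[15,[0,0,0.2],0],[15,[0,0,0.2],0],[15,[0,0,0.2],0],[15,[0,0,0.15],0],[15,[0,0,0.1],0],[15,[0,0,0.06],0],[15,[0,0,0],0],[15,[0,0,0],0],[15,[0,0,0],0]]'
```

```text
clock: 17.9
eef_pos: [432.4, 346.5, 116.8]
eef_rot: [-3.141, -0.001, 0.324]
wrist_force: [0.4, -0.5, -2.0]
finger_gap: 29.4
finger_force: 35.0
```

No contact, and the plug is about 5 mm into the mouth. On down.

```bash
python3 -m jog '[[15,[0,0,0.03],0],[15,[0,0,0.03],0],[15,[0,0,0.03],0],[15,[0,0,0.03],0],[15,[0,0,0],0],[15,[0,0,0],0],[15,[0,0,0],0]]'
```

```text
clock: 18.6
eef_pos: [432.3, 346.4, 110.5]
eef_rot: [-3.142, -0.0, 0.324]
wrist_force: [0.8, -0.1, -2.4]
finger_gap: 29.0
finger_force: 35.0
```

```bash
python3 -m jog '[[15,[0,0,0.02],0],[15,[0,0,0.01],0],[15,[0,0,0],0],[15,[0,0,0],0]]'
```

```text
clock: 19.0
eef_pos: [432.4, 346.4, 109.9]
eef_rot: [-3.141, -0.001, 0.324]
wrist_force: [-3.4, -2.3, 7.2]
finger_gap: 29.1
finger_force: 35.0
```

Contact came at TCP z ≈ 110, exactly the seated height. Releasing and retreating.

```bash
python3 -m jog '[[32,[0,0,0],0],[40,[0,0,0],0],[60,[0,0,0],0],[60,[0,0,0],0],[60,[0,0,0],0],[60,[0,0,-0.1],0],[60,[0,0,-0.3],0],[60,[0,0,-0.5],0],[60,[0,0,-0.5],0],[60,[0,0,-0.4],0],[60,[0,0,-0.2],0],[60,[0,0,0],0],[60,[0,0.3,0],0],[60,[0,0.5,0],0],[60,[0,0.5,0],0],[60,[0,0.5,0],0],[60,[0,0.5,0],0],[60,[0,0.5,0],0],[60,[0,0.3,0],0],[60,[0,0,0],0]]'
python3 - <<'E'
from h import *
a=camera("scene")[110:215,150:345,::-1];b=camera("top")[165:270,110:305,::-1]
cv2.imwrite("pics/f.png",cv2.resize(np.vstack([a,b]),None,fx=2.8,fy=2.8,interpolation=cv2.INTER_CUBIC))
go(0,0,0)
E
```

```text
clock: 21.0
eef_pos: [481.8, 197.6, 208.2]
eef_rot: [3.141, 0.001, 0.322]
wrist_force: [1.3, 0.6, 0.6]
finger_gap: 60.0
finger_force: 0.0
pos [481.4 199.4 208.5] rot [-3.141e+00  1.000e-03  3.230e-01] tool units [-10.396   0.723   4.171] F [0.1 0.8 0.7] 59.73944673299966 0.0 21.1
```

View pics/f.png

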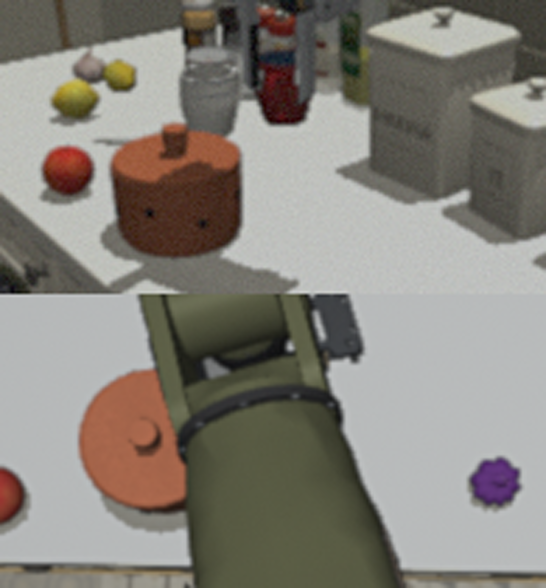

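The lid sits level on the pot, knob up (knob at (175,140) in the upper half), and the robot is clear of everything.

```bash
python3 -c "
from cell import *
print(sign_off())"
```

```text
the job is handed in; nothing more can be done
None
```

The garlic from beside the sink is in the terracotta pot and the lid is on level and fully home, knob up; the lemon was not touched, and I handed the job in at about 21 s (the hand-in returned no verdict).

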